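# Relamp the UV exposure unit's lamp bed

### The arm

A 6-joint arm with a two-finger parallel gripper is mounted at the origin on the work surface. World frame = base frame: x ahead of the robot, y to its left, z up, the work surface at z = 0. Lengths are in m, angles in degrees, forces in N, time in s.
With the tool pointing down it reaches from about 0.3 to 0.75 m from the base axis. Payload 8.5 kg.
Tool frame: the origin (TCP) lies midway between the tips of the shut fingers; the grasp point (between the pads) lies 19 mm behind it; z points along the fingers, y is the line along which they close (so a half turn about z gives the same grasp; the last joint's range is limited). The gripper opens to 85 mm and grips with 20 to 120 N. Pads are 22 mm wide; open, the fingers measure 114 mm over their backs; the gripper's body (76 mm by 85 mm) begins 54 mm behind the grasp point. The pads swing forward as they close: fully open they stand 13 mm farther back than shut.
Start: joints at [-78.398, 21.807, 74.336, -0, 83.858, -12.336], TCP at [0.223, -0.503, 0.231] pointing down, gripper open.
Joint ranges: [-178.18, 178.18], [-50.72, 133.34], [12.68, 142.11], [-81.47, 261.47], [9.98, 163.14], [-165.26, 165.26]. Speed limits (degrees/s): [136.94, 136.94, 180, 180, 180, 180].

### API

Orientations are given as a 3x3 rotation matrix whose columns are the frame's x, y, z axes.
In Python, from rig import observe, optics, order, spotter gives the robot as it stands.
- The arm moves only by the tool move_arm, never from a script. Its argument "series" is text: rows parted by semicolons, each of 5 numbers parted by spaces: the shift along the tool's x, y, z in cm, then the turn about the tool's z in degrees, then the opening, from -1 (shut) to 1 (fully open). A call has 1 to 8 rows; each row is the pose to reach, as a shift and turn from the pose commanded when the call began, along the tool's axes at that moment; what a row does not reach only later rows make up. A row lasts 1/8 s, in which the tool goes at most 62.5 mm and 10.7 degrees, less where a joint would pass 70% of its speed; a pose out of reach is approached as far as the arm can. A call with a gripper value outside its range is refused whole. The fingers move at their own pace and stop on an object; "force" is the grip in N (left out, the last holds). Time passes only in rows, so rows that repeat a pose let the fingers close. It gives the time, the measured TCP pose, the force, the opening and the grip force at its end, in the units of the state.
- observe(): the state, without advancing time (a new reading comes with each control period).
- optics.get_image(name): name is "scene" or "side" or "wrist"; returns a dict with "pixels" (420x560x3 uint8, blue, green, red), "camera_matrix" (3x3 intrinsics, pixels), "rvec" (rotation vector, rad) and "tvec" (3), from world to camera coordinates, as OpenCV has them. Camera axes: x right, y down, z forward; pixel columns grow to the right and rows downward; lengths in m; the calibration is good to about 2 mm. The wrist camera is an equidistant fisheye: a pixel r from the principal point sees the ray r / f radians off the axis. A picture is of the moment at which its call begins. There is no depth.
- order.close_job(): hands the job in; it is judged then, once.
Trained networks look in the newest picture that a camera, given by its name, has taken for a name from the list of things; names that differ only in an ending like _2 or _b are one class to them, and where a whole thing is asked for, a point or a joint stands for the part that bears it (a point fixed in the world has none). Each returns a list of dicts, best first, with "score" (0 to 1); they miss things now and then, are a little off and sometimes report something else, mostly with a low value. They report only what shows in the picture. A call takes as long as a camera call.
- spotter.find_in(thing, camera): "point" ([x, y, z] in m, in world coordinates, good to about 4 mm: the middle of the surface that is visible of it).
- spotter.cut_out(thing, camera): "pixels" (420x560 bool, what is visible of it).
- spotter.mark_of(thing, camera): "point" ([x, y, z] in m, in world coordinates, good to about 4 mm: a listed point, or the origin of a listed thing).
The state is a dict: "time_s": time; "q": joint angles; "qvel": joint speeds; "joint_efforts": joint torques, N m; "position": TCP position; "tool_rot": TCP orientation; "ft_force": force on the tool from outside, world axes, zero at the start; "wrist_torque": the same for the moment, N m; "grip_width": finger opening in m; "gripper_force": force on a finger pad.
Only numpy, scipy, OpenCV 4.12 (cv2) and the standard library are available. Lean on these libraries where they do the work, as an engineer would, in place of code of your own. Each camera call takes 0.05 s, during which the arm holds its last target. There are 200 camera calls.

### The job

Relamp the lamp bed: switch the isolator off (lever fully over towards the robot), pull the one spent lamp up out of its clip and lay it in the shallow undivided tray beside the bed, and fit every spare UV lamp from the mat into a clip of its own, pressing it straight down past the sprung jaw until you feel it bottom in its fork and the jaw has closed over it; only when all that is done, throw the isolator fully over to on again. The spare lamps are quartz: press gently and stop when they seat (one cracks at about 40 N of force against the bed), and leave the other things on the bench where they stand.

Things in the scene. Friction and masses are not known exactly. Their poses are not given: they have to be found in the camera images.
- lamp0: one of 3 or 4 alike spare UV lamps: a round clear quartz tube, 16 mm thick, 104 mm long, with an 18 mm cubic white ceramic cap at each end; 143 mm long in all, 40 to 85 g. Origin at its centre, x along the lamp (either end may go either way). The square caps stop it rolling; lying down its axis is 9 mm above what it lies on. Grasp the glass at its middle.
- lamp1: one of 3 or 4 alike spare UV lamps: a round clear quartz tube, 16 mm thick, 104 mm long, with an 18 mm cubic white ceramic cap at each end; 143 mm long in all, 40 to 85 g. Origin at its centre, x along the lamp (either end may go either way). The square caps stop it rolling; lying down its axis is 9 mm above what it lies on. Grasp the glass at its middle.
- lamp2: one of 3 or 4 alike spare UV lamps: a round clear quartz tube, 16 mm thick, 104 mm long, with an 18 mm cubic white ceramic cap at each end; 143 mm long in all, 40 to 85 g. Origin at its centre, x along the lamp (either end may go either way). The square caps stop it rolling; lying down its axis is 9 mm above what it lies on. Grasp the glass at its middle.
- lamp3: one of 3 or 4 alike spare UV lamps: a round clear quartz tube, 16 mm thick, 104 mm long, with an 18 mm cubic white ceramic cap at each end; 143 mm long in all, 40 to 85 g. Origin at its centre, x along the lamp (either end may go either way). The square caps stop it rolling; lying down its axis is 9 mm above what it lies on. Grasp the glass at its middle.
- spent0: spent lamp, if this is the one present: one of the four spent lamps is there, clipped in the bed at the start (in clip 0). Size, caps and axes as the spare lamps, its glass smoky grey. Pulled straight up by its middle, it opens the jaw and comes out at some 5 to 10 N.
- spent1: spent lamp, if this is the one present: one of the four spent lamps is there, clipped in the bed at the start (in clip 1). Size, caps and axes as the spare lamps, its glass smoky grey. Pulled straight up by its middle, it opens the jaw and comes out at some 5 to 10 N.
- spent2: spent lamp, if this is the one present: one of the four spent lamps is there, clipped in the bed at the start (in clip 2). Size, caps and axes as the spare lamps, its glass smoky grey. Pulled straight up by its middle, it opens the jaw and comes out at some 5 to 10 N.
- spent3: spent lamp, if this is the one present: one of the four spent lamps is there, clipped in the bed at the start (in clip 3). Size, caps and axes as the spare lamps, its glass smoky grey. Pulled straight up by its middle, it opens the jaw and comes out at some 5 to 10 N.
- tray: small grey open tray for the spent lamp, fixed on the bench: 180 x 78 mm, 26 mm high, walls and floor 4 mm thick, so 172 x 70 mm inside; its x is its long side. Origin at the centre of its underside. A lamp lying in it along its x has its axis 13 mm above the bench.
- mat: grey sheet, 260 x 370 mm and about 1 mm thin, fixed on the bench; the spare lamps lie on it side by side, roughly along its x. Origin at the centre of its underside.
- bed: the lamp bed: grey plate 190 x 260 x 14 mm, fixed; four clips side by side, 60 mm apart along its y. Origin: centre of its underside, z up. A clip has two forks, 8 mm thick, at x = +36 and -36 mm from the clip's centre, with 64 mm free between them for the fingers, down to the plate 34 mm below the seated axis (only a thin bar at y = +16 mm, its top 23 mm below the axis).
- clip0 (a point): centre of clip 0, where a seated lamp's centre is, 48 mm above the bench; x along the lamp, y to the jaw's side, z up (clips 0 to 3 follow along the bed's +y). In each fork a V saddle centres the tube; a fixed cheek on the -y side, inner face 10 mm from the centre line, flares out at its top, 30 mm above the axis; on the +y side is the jaw.
- clip1 (a point): centre of clip 1, where a seated lamp's centre is, 48 mm above the bench; x along the lamp, y to the jaw's side, z up (clips 0 to 3 follow along the bed's +y). In each fork a V saddle centres the tube; a fixed cheek on the -y side, inner face 10 mm from the centre line, flares out at its top, 30 mm above the axis; on the +y side is the jaw.
- clip2 (a point): centre of clip 2, where a seated lamp's centre is, 48 mm above the bench; x along the lamp, y to the jaw's side, z up (clips 0 to 3 follow along the bed's +y). In each fork a V saddle centres the tube; a fixed cheek on the -y side, inner face 10 mm from the centre line, flares out at its top, 30 mm above the axis; on the +y side is the jaw.
- clip3 (a point): centre of clip 3, where a seated lamp's centre is, 48 mm above the bench; x along the lamp, y to the jaw's side, z up (clips 0 to 3 follow along the bed's +y). In each fork a V saddle centres the tube; a fixed cheek on the -y side, inner face 10 mm from the centre line, flares out at its top, 30 mm above the axis; on the +y side is the jaw.
- jaw0 (a joint): sprung jaw of clip 0, rad: 0 = closed (its spring holds it there), grows as it is pushed out to +y, stop at 0.5. Its nose, 3 mm from the centre line, is 9 to 15 mm above the seated axis, with a steep lead-in up to 30 mm above it. A lamp pushed down meets it some 20 to 30 mm above its seat, opens it 0.1 to 0.2 rad at some 3 to 10 N, slips below the nose, and it snaps shut.
- jaw1 (a joint): sprung jaw of clip 1, rad: 0 = closed (its spring holds it there), grows as it is pushed out to +y, stop at 0.5. Its nose, 3 mm from the centre line, is 9 to 15 mm above the seated axis, with a steep lead-in up to 30 mm above it. A lamp pushed down meets it some 20 to 30 mm above its seat, opens it 0.1 to 0.2 rad at some 3 to 10 N, slips below the nose, and it snaps shut.
- jaw2 (a joint): sprung jaw of clip 2, rad: 0 = closed (its spring holds it there), grows as it is pushed out to +y, stop at 0.5. Its nose, 3 mm from the centre line, is 9 to 15 mm above the seated axis, with a steep lead-in up to 30 mm above it. A lamp pushed down meets it some 20 to 30 mm above its seat, opens it 0.1 to 0.2 rad at some 3 to 10 N, slips below the nose, and it snaps shut.
- jaw3 (a joint): sprung jaw of clip 3, rad: 0 = closed (its spring holds it there), grows as it is pushed out to +y, stop at 0.5. Its nose, 3 mm from the centre line, is 9 to 15 mm above the seated axis, with a steep lead-in up to 30 mm above it. A lamp pushed down meets it some 20 to 30 mm above its seat, opens it 0.1 to 0.2 rad at some 3 to 10 N, slips below the nose, and it snaps shut.
- isolator_base: foot of the isolator switch: a grey block 70 x 50 x 25 mm fixed on the bench beyond the tray. Origin at the centre of its underside; its x points to the ON side (away from the robot), the lever swings in its x-z plane about a pivot 22 mm above the bench.
- isolator (a joint): isolator lever, rad: 0 = OFF, leaning to -x of the foot (towards the robot); 1.0 = ON, leaning to +x (away from it). It stays where it is left and takes about 1 N at its black ball knob, 26 mm in diameter, 80 mm from the pivot: 38 mm to either side of the foot's centre at the ends of its swing, 92 mm above the bench there, 102 mm when upright.
- wash_bottle: bystander: clear plastic bottle with green cap, 68 mm diameter, 190 mm high. Origin under its centre. Leave alone.
- jar: bystander: amber glass jar, 60 mm diameter, 70 mm high. Origin under its centre. Leave alone.
- carrier: bystander: grey open box with dividers, 110 x 150 x 50 mm. Origin under its centre. Leave alone.

How it is judged (in metres and radians):
On the way, in this order (a step that is already met when the one before it is completed fails the run):
1. the isolator is switched off (value of joint isolator below 0.15 rad), for 0.2 s.
2. with the isolator off, the spent lamp lies in the tray and every spare lamp present sits home in a clip of its own, jaw closed over it (value of joint isolator below 0.15 rad and (distance between lamp0 and clip0 below 0.012 m or distance between lamp0 and clip1 below 0.012 m or distance between lamp0 and clip2 below 0.012 m or distance between lamp0 and clip3 below 0.012 m) and z of lamp0 in the frame of bed between 0.045 and 0.051 m and angle between the x axis of each of lamp0, lamp1, lamp2, lamp3 and the x axis of bed, either way round below 0.06 rad and (distance between lamp1 and clip0 below 0.012 m or distance between lamp1 and clip1 below 0.012 m or distance between lamp1 and clip2 below 0.012 m or distance between lamp1 and clip3 below 0.012 m) and z of lamp1 in the frame of bed between 0.045 and 0.051 m and (distance between lamp2 and clip0 below 0.012 m or distance between lamp2 and clip1 below 0.012 m or distance between lamp2 and clip2 below 0.012 m or distance between lamp2 and clip3 below 0.012 m) and z of lamp2 in the frame of bed between 0.045 and 0.051 m and (distance between lamp3 and clip0 below 0.012 m or distance between lamp3 and clip1 below 0.012 m or distance between lamp3 and clip2 below 0.012 m or distance between lamp3 and clip3 below 0.012 m) and z of lamp3 in the frame of bed between 0.045 and 0.051 m and value of joint each of jaw0, jaw1, jaw2, jaw3 below 0.06 rad and horizontal distance between each of spent0, spent1, spent2, spent3 and tray below 0.035 m and z of each of spent0, spent1, spent2, spent3 in the frame of tray below 0.02 m), for 0.3 s.
3. the isolator is switched on again (value of joint isolator above 0.85 rad), for 0.2 s.
At the end, for the whole second after the job is handed in: Isolator on (over 0.85 rad); every spare lamp at rest in a clip of its own, centre within 12 mm of the clip's and 3 mm of its height, parallel within 0.06 rad; all jaws closed (under 0.06 rad); spent lamp at rest in the tray, within 35 mm of its centre, below 20 mm (value of joint isolator above 0.85 rad and (distance between lamp0 and clip0 below 0.012 m or distance between lamp0 and clip1 below 0.012 m or distance between lamp0 and clip2 below 0.012 m or distance between lamp0 and clip3 below 0.012 m) and z of lamp0 in the frame of bed between 0.045 and 0.051 m and angle between the x axis of each of lamp0, lamp1, lamp2, lamp3 and the x axis of bed, either way round below 0.06 rad and (distance between lamp1 and clip0 below 0.012 m or distance between lamp1 and clip1 below 0.012 m or distance between lamp1 and clip2 below 0.012 m or distance between lamp1 and clip3 below 0.012 m) and z of lamp1 in the frame of bed between 0.045 and 0.051 m and (distance between lamp2 and clip0 below 0.012 m or distance between lamp2 and clip1 below 0.012 m or distance between lamp2 and clip2 below 0.012 m or distance between lamp2 and clip3 below 0.012 m) and z of lamp2 in the frame of bed between 0.045 and 0.051 m and (distance between lamp3 and clip0 below 0.012 m or distance between lamp3 and clip1 below 0.012 m or distance between lamp3 and clip2 below 0.012 m or distance between lamp3 and clip3 below 0.012 m) and z of lamp3 in the frame of bed between 0.045 and 0.051 m and value of joint each of jaw0, jaw1, jaw2, jaw3 below 0.06 rad and horizontal distance between each of spent0, spent1, spent2, spent3 and tray below 0.035 m and z of each of spent0, spent1, spent2, spent3 in the frame of tray below 0.02 m and linear speed of each of lamp0, lamp1, lamp2, lamp3, spent0, spent1, spent2, spent3 below 0.02 m/s); the robot touches nothing.
It fails at once if a spare lamp is pressed against the bed with more than 40 N (contact force between any of lamp0, lamp1, lamp2, lamp3 and bed above 40 N).
It fails at once if the wash bottle is pushed more than 25 mm from its place (distance of wash_bottle from where it was at the start of the episode above 0.025 m).
It fails at once if the jar is pushed more than 25 mm from its place (distance of jar from where it was at the start of the episode above 0.025 m).
It fails at once if the carrier is pushed more than 25 mm from its place (distance of carrier from where it was at the start of the episode above 0.025 m).
Of spent0, spent1, spent2, spent3 only 1 to 1 are there at a start; the rules pass over those that are not, and their reading is None.
Of lamp0, lamp1, lamp2, lamp3 only 3 to 4 are there at a start; the rules pass over those that are not, and their reading is None.
At some moment in a run one of lamp0, lamp1, lamp2, lamp3 may be knocked a few centimetres aside while the robot is not near it.
It also fails if it takes over 210 s, if anything falls off the work surface, if the arm or the gripper's body presses on something with over 40 N, if the wrist force passes 120 N, or if a joint passes its speed limit or range.

## Working session

There is one attempt and no reset: what is moved stays moved. The work goes in short steps, Python scripts to look and compute and a tool call to move; the robot and the scene stay as the last step left them, time stands still between calls to the robot, and variables do not carry over. Pictures are saved under pics/ and viewed, at most 14 in all, crops included, and the job is handed in when it is done.

Besides the shell and the picture viewer there is one more tool, called after "Emit:" as name(argument=value, ...), one argument or row to a line, values as JSON. move_arm: Moves the arm, as the interface text tells. Its arguments: {"type":"object","properties":{"series":{"type":"string"},"force":{"type":"number"}},"required":["series"]}

```bash
ls; mkdir -p pics
python3 - <<'E'
from rig import observe, optics, order, spotter
import cv2
s=observe();print(s)
for c in ["scene","side"]:
    im=optics.get_image(c);cv2.imwrite(f"pics/{c}0.png",im["pixels"]);print(c,im["camera_matrix"],im["rvec"],im["tvec"])
for n in ["lamp0","spent0","tray","mat","bed","clip0","clip1","clip2","clip3","isolator_base","isolator","wash_bottle","jar","carrier"]:
    for c in ["scene","side"]:
        try: print(n,c,[(d["point"].round(3).tolist() if hasattr(d["point"],'round') else d["point"],round(d["score"],2)) for d in spotter.mark_of(n,c)])
        except Exception as e: print(n,c,e)
E
```

```text
pics
{'time_s': 0.0, 'q': array([-7.83974948e+01,  2.18409273e+01,  7.43852310e+01,  9.29572756e-04,
        8.38598300e+01, -1.23356254e+01]), 'qvel': array([ 0.0446867 , -0.02110609, -0.03105454,  0.0701614 ,  0.07808577,
       -0.02542479]), 'joint_efforts': array([ 4.35930212e-05, -4.48463595e+01, -2.31279820e+01, -1.81061059e-04,
        4.74527740e-03, -1.88213323e-05]), 'position': array([ 0.22310327, -0.50238636,  0.23070957]), 'tool_rot': array([[ 9.13984886e-01,  4.05748131e-01, -2.86036266e-04],
       [ 4.05748093e-01, -9.13983761e-01,  1.47335647e-03],
       [ 3.36379134e-04, -1.46268422e-03, -9.99998874e-01]]), 'ft_force': array([ 0.20971355, -0.46375992,  0.54630272]), 'wrist_torque': array([ 0.02619596, -0.01929208,  0.01269525]), 'gripper_force': 0.0, 'grip_width': 0.08522065925367747}
scene [[385.07320341   0.         278.79269301]
 [  0.         385.07320341 210.09925932]
 [  0.           0.           1.        ]] [ 1.76468961  1.80906518 -0.69432473] [ 0.09074089 -0.40385882  1.58093711]
side [[487.25808725   0.         278.12533562]
 [  0.         487.25808725 
[... 2183 characters left out ...]
([0.6452, -0.0483, -0.0003], 0.95)]
isolator scene it knows: bed, carrier, clip, isolator_base, jar, lamp, mat, spent, tray, wash_bottle
isolator side it knows: bed, carrier, clip, isolator_base, jar, lamp, mat, spent, tray, wash_bottle
wash_bottle scene [([0.4048, -0.562, 0.0028], 0.86)]
wash_bottle side [([0.4006, -0.5599, 0.0045], 0.77), ([0.5207, -0.1725, 0.0486], 0.3)]
jar scene [([0.7682, 0.1103, -0.0018], 0.9), ([0.5188, 0.2166, 0.0074], 0.63)]
jar side [([0.7643, 0.1083, 0.0015], 0.6), ([0.5354, 0.2566, -0.0006], 0.32)]
carrier scene [([0.7607, -0.3002, -0.0034], 0.97), ([0.5458, 0.3741, 0.01], 0.56), ([0.4424, -0.0394, -0.0015], 0.5)]
carrier side [([0.7622, -0.2995, 0.0005], 0.95)]
```

View pics/scene0.png

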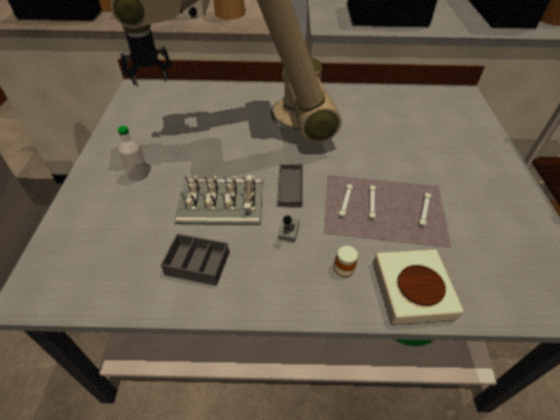

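View pics/side0.png

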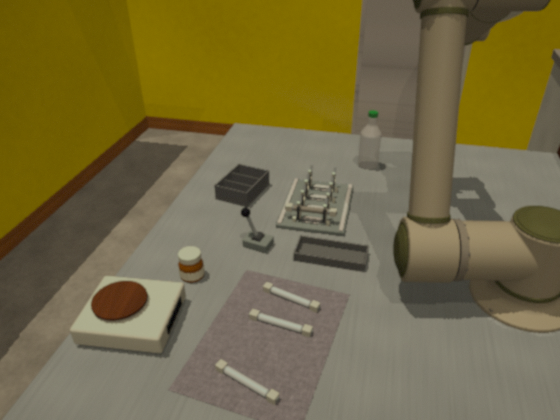

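Scene shows three spares on the mat at about (346,200), (372,202) and (426,209), the spent lamp in the clip nearest the tray at about (250,195), and the knob at (288,219). The side view shows the knob at (246,212) and the lever on the ON side.

```bash
cat > h.py <<'E'
from rig import observe, optics, order, spotter
import cv2, numpy as np
def cam(im):
    R=cv2.Rodrigues(np.array(im["rvec"]))[0]; return R,np.array(im["tvec"]).ravel(),np.array(im["camera_matrix"])
def ray(im,uv,fish=False):
    R,t,K=cam(im); uv=np.atleast_2d(uv).astype(float)
    d=np.c_[(uv-K[:2,2])/[K[0,0],K[1,1]],np.ones(len(uv))]
    if fish:
        th=np.hypot(d[:,0],d[:,1]); s=np.sin(th)/np.maximum(th,1e-9)
        d=np.c_[d[:,:2]*s[:,None],np.cos(th)]
    return -R.T@t, d@R
def plane(im,uv,z,fish=False):
    c,d=ray(im,uv,fish); return c+d*((z-c[2])/d[:,2])[:,None]
def rect(im,mask,z,fish=False):
    v,u=np.nonzero(mask); P=plane(im,np.c_[u,v],z,fish)[:,:2]
    (c,(w,h),a)=cv2.minAreaRect((P*1000).astype(np.float32))
    if h>w: a+=90
    a=(a+90)%180-90
    return np.array(c)/1000,max(w,h),min(w,h),a
def go(p,yaw):
    "shift in tool cm and turn (deg) from present pose to TCP p, tool x at yaw"
    s=observe(); R=np.array(s["tool_rot"]); d=R.T@(np.array(p)-s["position"])*100
    y0=np.degrees(np.arctan2(R[1,0],R[0,0])); t=-((yaw-y0+90)%180-90)
    print("pos",s["position"].round(4),"yaw %.1f"%y0,"-> shift",d.round(2),"turn %.1f"%t,"t %.1f"%s["time_s"],"F",s["ft_force"].round(1))
def tri(ims,uvs):
    A=np.zeros((3,3));b=np.zeros(3)
    for im,uv in zip(ims,uvs):
        c,d=ray(im,uv);d=d[0]/np.linalg.norm(d[0]);M=np.eye(3)-np.outer(d,d);A+=M;b+=M@c
    return np.linalg.solve(A,b)
E
python3 - <<'E'
from h import *
ims=[optics.get_image(c) for c in("scene","side")]
for im,c in zip(ims,("scene","side")):
    for n,z in(("lamp0",.012),("tray",.02),("isolator_base",.02),("bed",.014)):
        for d in spotter.cut_out(n,c)[:4]:
            if d["score"]>.4: r=rect(im,d["pixels"],z);print(c,n,round(d["score"],2),r[0].round(4),np.round(r[1:],1),d["pixels"].sum())
out=[]
for im,(u,v) in zip(ims,((288,219),(246,212))):
    g=im["pixels"].max(2)[v-9:v+10,u-9:u+10]; m=g<70
    n,l,st,ce=cv2.connectedComponentsWithStats(m.astype(np.uint8)); k=1+st[1:,4].argmax(); out.append(ce[k]+[u-9,v-9]);print(st[k],ce[k]+[u-9,v-9])
print("knob",tri(ims,out))
big=np.vstack([cv2.resize(ims[0]["pixels"][160:260,160:320],None,fx=4,fy=4,interpolation=cv2.INTER_CUBIC)[:290],cv2.resize(ims[1]["pixels"][155:230,220:380],None,fx=4,fy=4,interpolation=cv2.INTER_CUBIC)])
cv2.imwrite("pics/bed0.png",big)
E
```

```text
scene lamp0 0.76 [0.5163 0.1279] [144.6  19.1 -14.8] 156
scene lamp0 0.75 [0.5475 0.3741] [152.6  20.1 -21.3] 198
scene lamp0 0.58 [ 0.5241 -0.2665] [258.8 206.6 -88.8] 3600
scene tray 0.8 [ 0.456 -0.046] [207.5  82.6   1.4] 1076
scene isolator_base 0.98 [ 0.6412 -0.049 ] [ 94.1  52.6 -11.5] 408
scene bed 0.61 [ 0.5212 -0.267 ] [262.1 215.  -89. ] 3680
side lamp0 0.75 [0.5425 0.3793] [143.   24.8 -21.6] 629
side lamp0 0.75 [0.51   0.1355] [146.1  31.2 -17.4] 448
side lamp0 0.63 [0.5167 0.2188] [145.4  30.8  -8.7] 509
side isolator_base 0.8 [ 0.6534 -0.0902] [199.7  79.  -71.8] 632
side bed 0.84 [ 0.521  -0.2993] [372.3 194.3 -89.2] 3315
[  4   6  11  13 106] [287.66037736 222.48113208]
[  0   0  15  15 103] [245.0776699  209.25242718]
knob [ 0.67792948 -0.05651312  0.09571228]
```

View pics/bed0.png

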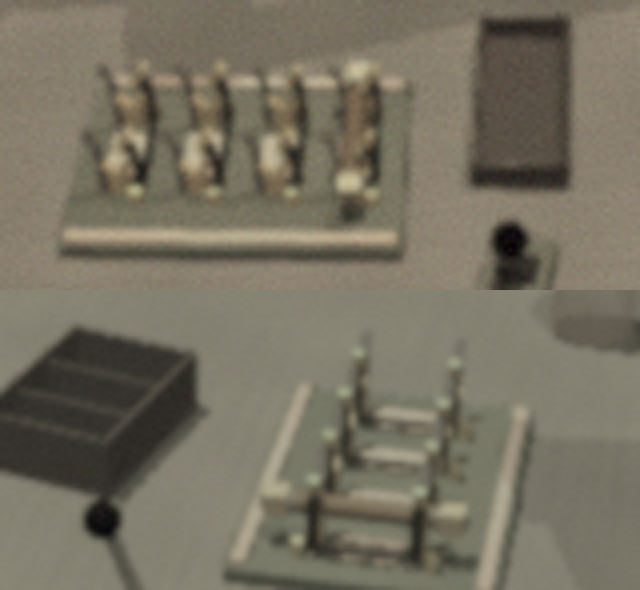

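Bed crop: the spent lamp is in the rightmost clip (crop (355,130)). The knob sits at scene (287.5,220) and side (245.5,212), and the bed is nearly square to the world.

Run:
```python
from h import *
ims=[optics.get_image(c) for c in("scene","side")]
k=tri(ims,[(287.5,220),(245.5,212)]);print(k)
b=np.array([.6435,-.047]); d=k[:2]-b; print(np.hypot(*d),np.degrees(np.arctan2(d[1],d[0])))
for im,c in zip(ims,("scene","side")):
    m=spotter.cut_out("isolator_base",c)[0]["pixels"]; v,u=np.nonzero(m); P=plane(im,np.c_[u,v],.025)
    q=np.hypot(*(P[:,:2]-b).T)<.05
    mm=np.zeros_like(m);mm[v[q],u[q]]=1; print(c,rect(im,mm,.025))
u=np.array([np.cos(np.radians(-10)),np.sin(np.radians(-10))])
go([*(b+u*.073),.2],-10)
```

```text
[ 0.67239443 -0.05419118  0.09354052]
0.029775845101068614 -13.975705030344562
scene (array([ 0.64560974, -0.04844567]), 93.88843536376953, 52.11104965209961, -11.247894287109375)
side (array([ 0.64371545, -0.03814406]), 91.3926773071289, 81.99773406982422, -28.216373443603516)
pos [ 0.2232 -0.5027  0.2313] yaw 23.9 -> shift [ 62.96 -20.52   3.13] turn 33.9 t 2.1 F [-0.3 -0.2 -0.1]
```

Emit:
move_arm(
  series="6 -2 0 10 -1;12 -4 0 20 -1;18 -6 0 30 -1;24 -8 0 34 -1;30 -10 0 34 -1;36 -12 0.5 34 -1;42 -14 1 34 -1;48 -16 1.5 34 -1",
)

```text
time_s: 3.1
position: [0.5864, -0.171, 0.2176]
tool_rot: [[0.985, -0.175, 0.0], [-0.175, -0.985, -0.0], [0.0, 0.0, -1.0]]
ft_force: [-0.1, -0.1, -0.5]
grip_width: 0.0001
gripper_force: 0.0
```

Run:
```python
from h import *
u=np.array([np.cos(np.radians(-10)),np.sin(np.radians(-10))]);b=np.array([.6435,-.047])
go([*(b+u*.073),.15],-10)
```

```text
pos [ 0.5864 -0.171   0.2176] yaw -10.1 -> shift [ 10.75 -13.22   6.76] turn -0.1 t 3.1 F [-0.1 -0.1 -0.5]
```

Emit:
move_arm(
  series="4 -5 2 0 -1;8 -10 4 0 -1;10.8 -13.2 6 0 -1;10.8 -13.2 8 0 -1;10.8 -13.2 11 0 -1;10.8 -13.2 13.2 0 -1;10.8 -13.2 13.2 0 -1",
)

```text
time_s: 3.98
position: [0.7136, -0.0613, 0.0837]
tool_rot: [[0.985, -0.175, -0.004], [-0.175, -0.985, 0.001], [-0.004, -0.0, -1.0]]
ft_force: [-0.2, -0.2, 0.3]
grip_width: -0.0
gripper_force: 0.0
```

Run:
```python
from h import *
u=np.array([np.cos(np.radians(-10)),np.sin(np.radians(-10))]);b=np.array([.6415,-.047])
go([*(b-u*.014),.085],-10)
im=optics.get_image("side");cv2.imwrite("pics/s1.png",cv2.resize(im["pixels"][130:280,180:340],None,fx=4,fy=4,interpolation=cv2.INTER_CUBIC))
```

```text
pos [ 0.7136 -0.0613  0.0837] yaw -10.1 -> shift [-8.75 -0.15 -0.1 ] turn -0.1 t 4.0 F [-0.2 -0.2  0.3]
```

View pics/s1.png

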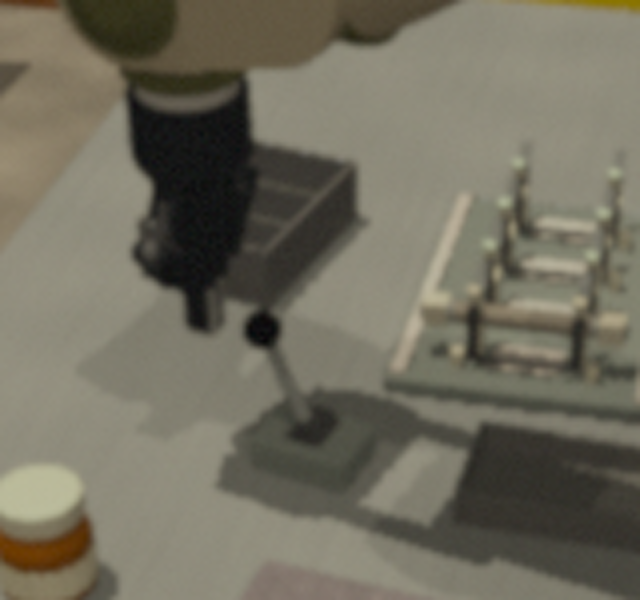

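The fingertips (205,310) stand beyond the knob (262,327), so I can push it towards the robot.

Emit:
move_arm(
  series="-1.5 0 -0.1 0 -1;-3 0 -0.1 0 -1;-4.5 0 -0.1 0 -1;-5.8 0 -0.1 0 -1;-6.8 0 -0.1 0 -1;-7.6 0 -0.1 0 -1;-8.2 0 -0.1 0 -1;-8.4 0 -0.1 0 -1",
)

```text
time_s: 5.03
position: [0.6315, -0.0468, 0.0866]
tool_rot: [[0.985, -0.175, -0.0], [-0.175, -0.985, -0.0], [-0.0, 0.0, -1.0]]
ft_force: [1.3, 0.0, -0.4]
grip_width: 0.0004
gripper_force: 0.5
```

Run:
```python
from h import *
im=optics.get_image("side");cv2.imwrite("pics/s2.png",cv2.resize(im["pixels"][130:280,180:340],None,fx=4,fy=4,interpolation=cv2.INTER_CUBIC))
```

```text
(no output)
```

View pics/s2.png

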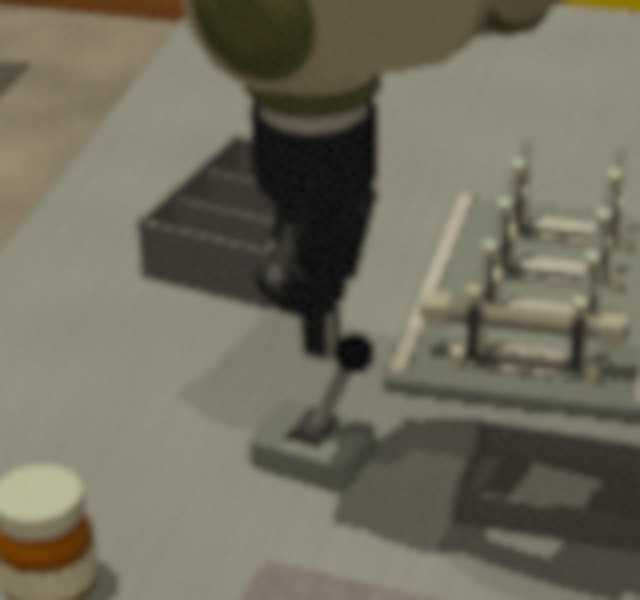

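The lever leans to OFF with the knob at (353,352), but the force is still only the friction, so I'll push a little further to the stop.

Emit:
move_arm(
  series="-0.3 0 0 0 -1;-0.5 0 0 0 -1",
)

```text
time_s: 5.32
position: [0.6267, -0.046, 0.0865]
tool_rot: [[0.985, -0.175, -0.0], [-0.175, -0.985, -0.0], [-0.0, 0.0, -1.0]]
ft_force: [1.8, -0.5, -0.0]
grip_width: 0.0004
gripper_force: 0.5
```

Emit:
move_arm(
  series="-0.3 0 0 0 -1;-0.5 0 0 0 -1",
)

```text
time_s: 5.58
position: [0.6245, -0.0457, 0.0869]
tool_rot: [[0.985, -0.175, 0.008], [-0.175, -0.985, -0.001], [0.008, 0.0, -1.0]]
ft_force: [18.1, -2.9, -10.2]
grip_width: -0.0004
gripper_force: 8.9
```

Emit:
move_arm(
  series="1 0 0 0 -1;1.5 0 -4 0 -1;1.5 0 -9 0 -1;-2 4 -12 0 -1;-6 8 -12 -5 -0.2;-9 12 -12 -11 -0.2;-9 12 -12 -11 -0.2;-9 12 -12 -11 -0.2",
)

```text
time_s: 6.58
position: [0.5126, -0.1473, 0.2068]
tool_rot: [[1.0, 0.015, 0.0], [0.015, -1.0, 0.0], [0.0, -0.0, -1.0]]
ft_force: [-0.4, -0.1, 0.1]
grip_width: 0.0338
gripper_force: 0.0
```

Run:
```python
from h import *
go([.5215,-.171,.2],1)
im=optics.get_image("wrist");cv2.imwrite("pics/w1.png",im["pixels"]);print(im["camera_matrix"])
for n in("spent0","clip0","tray","bed"):
    print(n,[(np.round(d["point"],4).tolist(),round(d["score"],2)) for d in spotter.mark_of(n,"wrist")])
for n,z in(("spent0",.052),):
    for d in spotter.cut_out(n,"wrist")[:2]:
        print(n,d["score"],rect(im,d["pixels"],z,True))
```

```text
pos [ 0.5126 -0.1473  0.2068] yaw 0.9 -> shift [0.85 2.38 0.68] turn -0.1 t 6.6 F [-0.4 -0.1  0.1]
[[325.1922621    0.         282.38593167]
 [  0.         325.1922621  210.72345893]
 [  0.           0.           1.        ]]
spent0 [([0.525, -0.1771, 0.0459], 0.64)]
clip0 [([0.5237, -0.1734, 0.0459], 0.92), ([0.5218, -0.3519, 0.0464], 0.89), ([0.5217, -0.2352, 0.0442], 0.87), ([0.5242, -0.2927, 0.0484], 0.66), ([0.5167, 0.221, 0.011], 0.36), ([0.5334, 0.2543, -0.0001], 0.18), ([0.5258, -0.1778, 0.0474], 0.16)]
tray [([0.4466, -0.0458, -0.0038], 0.55)]
bed [([0.5241, -0.2633, -0.0028], 0.58)]
spent0 0.59 (array([ 0.52435083, -0.17287039]), 144.77920532226562, 19.23882484436035, 1.0743892192840576)
spent0 0.47 (array([ 0.52313251, -0.21952191]), 103.01914978027344, 25.52752113342285, 1.9901152849197388)
```

View pics/w1.png

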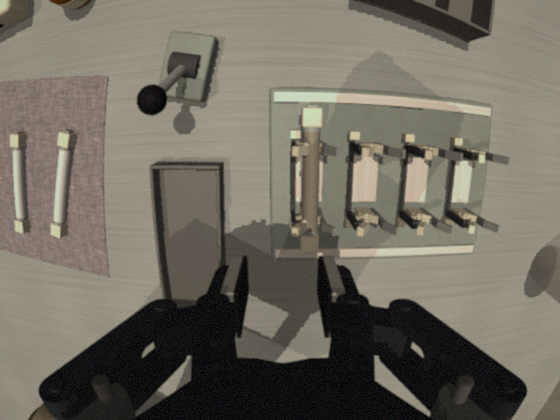

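Wrist view: the spent lamp is straight in its clip at (312,180), the tray is at (188,235), and the lever is OFF with the knob at (152,100).

Emit:
move_arm(
  series="1 2.5 3 0 -0.1;1 2.5 8 0 -0.1;1 2.5 13 0 -0.1;1 2.5 16 0 -0.1;1 2.5 17.6 0 -0.1;1 2.5 17.6 0 -0.1",
)

```text
time_s: 7.62
position: [0.5224, -0.1718, 0.0296]
tool_rot: [[1.0, 0.017, -0.002], [0.017, -1.0, 0.001], [-0.002, -0.001, -1.0]]
ft_force: [-0.2, 0.1, 1.0]
grip_width: 0.0384
gripper_force: 0.0
```

Run:
```python
from h import *
go([.5225,-.172,.031],1)
```

```text
pos [ 0.5224 -0.1718  0.0296] yaw 1.0 -> shift [ 0.01  0.02 -0.14] turn -0.0 t 7.6 F [-0.2  0.1  1. ]
```

Emit:
move_arm(
  series="0 0 0 0 -1;0 0 0 0 -1;0 0 0 0 -1;0 0 0 0 -1;0 0 0 0 -1",
  force=40,
)

```text
time_s: 8.25
position: [0.5233, -0.173, 0.0313]
tool_rot: [[1.0, 0.016, 0.002], [0.016, -1.0, -0.001], [0.002, 0.002, -1.0]]
ft_force: [0.5, -4.2, 4.9]
grip_width: 0.0148
gripper_force: 39.5
```

Emit:
move_arm(
  series="0 0 -0.5 0 -1;0 0 -1 0 -1;0 0 -2 0 -1;0 0 -3 0 -1;0 0 -5 0 -1;0 0 -8 0 -1;0 0 -11 0 -1;0 0 -13 0 -1",
)

```text
time_s: 9.25
position: [0.5227, -0.1717, 0.1627]
tool_rot: [[1.0, 0.017, 0.001], [0.017, -1.0, 0.0], [0.001, -0.0, -1.0]]
ft_force: [-0.5, -0.2, -1.0]
grip_width: 0.0145
gripper_force: 39.9
```

Run:
```python
from h import *
go([.445,-.043,.12],0)
im=optics.get_image("wrist");cv2.imwrite("pics/w2.png",im["pixels"])
for n in("tray","spent"):
    for d in spotter.cut_out(n,"wrist")[:1]: print(n,d["score"],rect(im,d["pixels"],.026 if n=="tray" else observe()["position"][2]+.02,True))
```

```text
pos [ 0.5227 -0.1717  0.1627] yaw 1.0 -> shift [ -7.56 -12.99   4.26] turn 1.0 t 9.2 F [-0.5 -0.2 -1. ]
tray 0.88 (array([ 0.4571554 , -0.04464052]), 170.06475830078125, 86.60135650634766, -0.7867202758789062)
spent 0.74 (array([ 0.53746704, -0.17026866]), 117.2671890258789, 18.909500122070312, 0.23089541494846344)
```

View pics/w2.png

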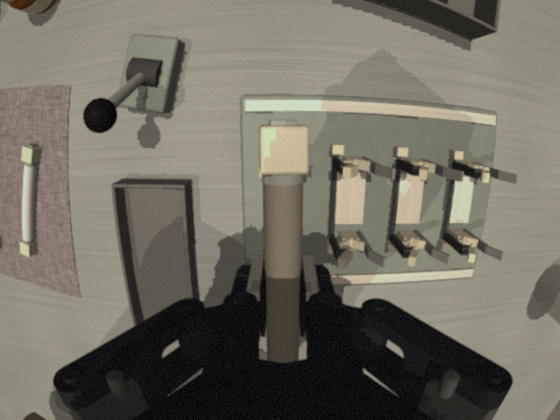

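Spent lamp is out and held straight at (283,200). The tray's far rim runs about (118,182)–(190,182).

Run:
```python
from h import *
im=optics.get_image("wrist")
print(plane(im,[(116,181),(191,181),(137,325),(196,297)],.026,True).round(4))
im=optics.get_image("scene")
# scene crop corners of tray rim
print(plane(im,[(160+482/4,160+18/4),(160+570/4,160+18/4),(160+472/4,160+185/4),(160+570/4,160+185/4)],.026).round(4))
```

```text
[[ 0.54   -0.011   0.026 ]
 [ 0.5394 -0.0885  0.026 ]
 [ 0.3727 -0.0062  0.026 ]
 [ 0.4182 -0.0834  0.026 ]]
[[ 0.3631 -0.0776  0.026 ]
 [ 0.3606 -0.0024  0.026 ]
 [ 0.5589 -0.0818  0.026 ]
 [ 0.5566 -0.0065  0.026 ]]
```

Emit:
move_arm(
  series="-2 -3 0 0 -1;-4.5 -7 0 1 -1;-7.2 -12.8 2 3 -1;-7.2 -12.8 5 3 -1;-7.2 -12.8 9 3 -1;-7.2 -12.8 12 3 -1;-7.2 -12.8 12 3 -1",
)

```text
time_s: 10.38
position: [0.4471, -0.0449, 0.0388]
tool_rot: [[0.999, -0.036, -0.005], [-0.036, -0.999, 0.002], [-0.006, -0.002, -1.0]]
ft_force: [-0.5, 0.9, 0.2]
grip_width: 0.0148
gripper_force: 39.9
```

Run:
```python
from h import *
go([.449,-.045,.007],-2)
```

```text
pos [ 0.4471 -0.0449  0.0388] yaw -2.1 -> shift [0.21 0.01 3.17] turn -0.1 t 10.4 F [-0.5  0.9  0.2]
```

Emit:
move_arm(
  series="0 0 1.5 0 -1;0 0 2.5 0 -1;0 0 3.3 0 -1;0 0 3.5 0 -1;0 0 3.5 0 -1",
)

```text
time_s: 11.0
position: [0.4487, -0.0455, 0.0058]
tool_rot: [[0.999, -0.036, 0.0], [-0.036, -0.999, -0.0], [0.0, 0.0, -1.0]]
ft_force: [-1.1, -0.2, -0.6]
grip_width: 0.0142
gripper_force: 39.9
```

Emit:
move_arm(
  series="0 0 0 0 -0.4;0 0 0 0 -0.4;0 0 -1 0 -0.4;0 0 -5 0 -0.4;0 0 -10 0 -0.4;0 -4 -14 0 -0.2;0 -9 -17 0 -0.2;0 -14 -17 0 -0.2",
)

```text
time_s: 12.0
position: [0.4543, 0.0958, 0.1787]
tool_rot: [[0.999, -0.037, 0.006], [-0.037, -0.999, -0.0], [0.006, 0.0, -1.0]]
ft_force: [0.9, -0.6, -0.9]
grip_width: 0.0339
gripper_force: 0.0
```

Run:
```python
from h import *
for c in("wrist","scene","side"):
    im=optics.get_image(c); cv2.imwrite(f"pics/x_{c}.png",im["pixels"])
    f=c=="wrist"
    print(c,"spent",[(np.round(d["point"],3).tolist(),round(d["score"],2)) for d in spotter.mark_of("spent0",c)[:2]])
    for n in("lamp0","spent0"):
      for d in spotter.cut_out(n,c)[:4]:
        if d["score"]>.4: r=rect(im,d["pixels"],.010,f);print(c,n,round(d["score"],2),r[0].round(4),np.round(r[1:],1))
    print("marks",[(np.round(d["point"],3).tolist(),round(d["score"],2)) for d in spotter.mark_of("lamp0",c)])
go([.511,.136,.15],-16)
```

```text
wrist spent [([0.452, -0.052, 0.014], 0.83)]
wrist lamp0 0.7 [0.544  0.3796] [146.6  31.9 -20.7]
wrist lamp0 0.62 [0.5164 0.2183] [146.2  24.3  -8.3]
wrist lamp0 0.56 [0.5125 0.1355] [145.   19.4 -16.9]
wrist lamp0 0.45 [ 0.6298 -0.0784] [55.4 37.3 89.5]
wrist spent0 0.67 [ 0.4483 -0.0467] [147.1  25.9  -2.1]
marks [([0.514, 0.22, 0.008], 0.96), ([0.509, 0.138, 0.011], 0.91), ([0.542, 0.375, 0.012], 0.8)]
scene spent [([0.447, -0.044, 0.013], 0.74), ([0.768, 0.107, 0.002], 0.62)]
scene lamp0 0.63 [0.5441 0.3756] [161.8  25.7 -21.2]
scene lamp0 0.58 [0.5137 0.131 ] [154.   20.6 -16.4]
scene lamp0 0.52 [0.518  0.2144] [143.9  16.2  -7.8]
scene spent0 0.63 [ 0.4417 -0.0478] [139.6  17.6  -1.4]
marks [([0.545, 0.378, 0.011], 0.78), ([0.519, 0.218, 0.009], 0.71), ([0.513, 0.135, 0.008], 0.52)]
side spent []
side lamp0 0.85 [0.512  0.1338] [147.4  30.9 -18.1]
side lamp0 0.75 [0.517  0.2169] [149.1  31.2  -9.9]
side lamp0 0.59 [0.5439 0.3779] [148.4  26.9 -20.9]
side lamp0 0.48 [ 0.5221 -0.2618] [278.3 192.  -89.4]
side spent0 0.88 [ 0.4491 -0.0498] [145.1  37.4  -2.8]
marks [([0.545, 0.38, 0.007], 0.96), ([0.504, 0.135, 0.01], 0.62), ([0.518, 0.213, 0.008], 0.61)]
pos [0.4537 0.0942 0.1756] yaw -2.1 -> shift [ 5.58 -4.39  2.56] turn 13.9 t 12.8 F [-0.8 -0.2  0. ]
```

View pics/x_wrist.png

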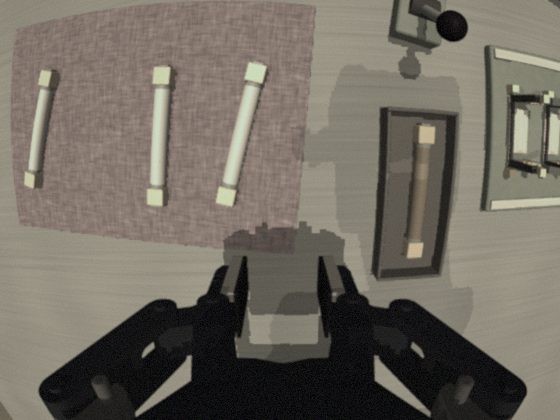

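Wrist view: the spent lamp lies in the tray (420,190). The spares are at (242,135), (159,137) and (38,130), nearest first.

Emit:
move_arm(
  series="3 -2.2 2 8 0;5.7 -4.3 6 15 0;5.7 -4.3 10 15 0;5.7 -4.3 13 15 0;5.7 -4.3 15 15 0;5.7 -4.3 15 15 0",
)

```text
time_s: 13.5
position: [0.5115, 0.1352, 0.0245]
tool_rot: [[0.956, -0.294, -0.003], [-0.294, -0.956, -0.0], [-0.003, 0.001, -1.0]]
ft_force: [0.6, -0.1, -0.3]
grip_width: 0.0427
gripper_force: 0.0
```

Run:
```python
from h import *
go([.512,.1357,.003],-17)
```

```text
pos [0.5115 0.1352 0.0245] yaw -17.1 -> shift [ 0.04 -0.06  2.15] turn -0.1 t 13.5 F [ 0.6 -0.1 -0.3]
```

Emit:
move_arm(
  series="0 0 1.2 0 0;0 0 2.2 0 0;0 0 2.2 0 0;0 0 2.2 0 -1;0 0 2.2 0 -1;0 0 2.2 0 -1;0 0 2.2 0 -1;0 0 2.2 0 -1",
  force=40,
)

```text
time_s: 14.5
position: [0.5124, 0.1353, 0.0041]
tool_rot: [[0.956, -0.293, 0.001], [-0.293, -0.956, 0.0], [0.001, -0.0, -1.0]]
ft_force: [-0.8, -0.1, 5.9]
grip_width: 0.0144
gripper_force: 39.4
```

Emit:
move_arm(
  series="0 0 -1 0 -1;0 0 -4 0 -1;0 0 -9 0 -1;0 0 -14 0 -1;-1 4 -16 -6 -1;-1 10 -16 -14 -1;-1 15 -16 -18 -1;-1 20 -16 -18 -1",
)

```text
time_s: 15.5
position: [0.4431, -0.0543, 0.1641]
tool_rot: [[1.0, 0.017, 0.001], [0.017, -1.0, -0.0], [0.001, 0.0, -1.0]]
ft_force: [1.2, -0.3, 0.1]
grip_width: 0.0143
gripper_force: 39.1
```

Run:
```python
from h import *
go([.5225,-.173,.12],1)
```

```text
pos [ 0.4431 -0.0543  0.1641] yaw 1.0 -> shift [ 7.73 12.    4.42] turn -0.0 t 15.5 F [ 1.2 -0.3  0.1]
```

Emit:
move_arm(
  series="3 5 0 0 -1;6 10 0 0 -1;7.7 12 1 0 -1;7.7 12 2 0 -1;7.7 12 2 0 -1",
)

```text
time_s: 16.12
position: [0.5219, -0.1706, 0.143]
tool_rot: [[1.0, 0.017, -0.002], [0.017, -1.0, 0.001], [-0.002, -0.001, -1.0]]
ft_force: [0.9, 0.6, 0.1]
grip_width: 0.014
gripper_force: 39.1
```

Run:
```python
from h import *
go([.5225,-.173,.042],1)
for c in("wrist","scene","side"):
    im=optics.get_image(c); cv2.imwrite(f"pics/y_{c}.png",im["pixels"])
    z=observe()["position"][2]+.006
    print([(np.round(d["point"],4).tolist(),round(d["score"],2)) for d in spotter.mark_of("lamp0",c)])
    for d in spotter.cut_out("lamp0",c)[:4]:
        r=rect(im,d["pixels"],z,c=="wrist");print(c,round(d["score"],2),r[0].round(4),np.round(r[1:],1))
```

```text
pos [ 0.5219 -0.1706  0.143 ] yaw 1.0 -> shift [ 0.08  0.25 10.09] turn -0.0 t 16.1 F [0.9 0.6 0.1]
[([0.5194, -0.1682, 0.1494], 0.82)]
wrist 0.69 [ 0.5302 -0.1697] [128.   18.9   1.5]
wrist 0.21 [ 0.5205 -0.1031] [97.  45.8 -1.2]
[([0.5176, -0.1705, 0.1498], 0.67), ([0.5418, 0.3766, 0.008], 0.65), ([0.5229, 0.2163, 0.0072], 0.52)]
scene 0.66 [0.6534 0.1675] [129.   15.3  -8.3]
scene 0.54 [ 0.5323 -0.1757] [138.9  16.9   4.2]
scene 0.47 [0.6774 0.3037] [127.5  17.  -21.9]
[([0.516, 0.2154, 0.0093], 0.85), ([0.5187, -0.1718, 0.1525], 0.85), ([0.5422, 0.3797, 0.0055], 0.61)]
side 0.98 [0.4847 0.3467] [121.5  26.1  -9.3]
side 0.74 [ 0.5231 -0.1732] [143.1  44.3   2.7]
side 0.64 [0.5064 0.4791] [123.   23.4 -21.4]
```

View pics/y_wrist.png

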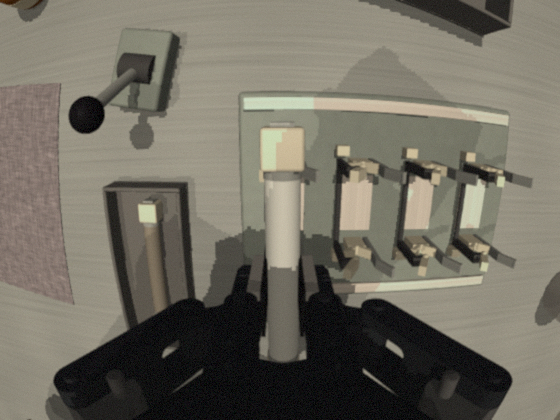

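Lamp is held straight at (283,240). The clip below is aligned, so I'll descend to just above the jaw.

Emit:
move_arm(
  series="0.2 0 2 0 -1;0.2 0 4 0 -1;0.2 0 6 0 -1;0.2 0 6.5 0 -1;0.2 0 7 0 -1;0.2 0 7.5 0 -1;0.2 0 8 0 -1",
)

```text
time_s: 17.45
position: [0.5256, -0.1726, 0.0643]
tool_rot: [[1.0, 0.016, 0.002], [0.016, -1.0, -0.002], [0.002, 0.002, -1.0]]
ft_force: [-0.8, -4.9, 5.3]
grip_width: 0.0143
gripper_force: 39.7
```

Emit:
move_arm(
  series="0 0 0.4 0 -1;0 0 0.8 0 -1;0 0 1.2 0 -1;0 0 1.5 0 -1",
)

```text
time_s: 17.95
position: [0.5248, -0.172, 0.0482]
tool_rot: [[1.0, 0.016, -0.0], [0.016, -1.0, -0.0], [-0.0, 0.0, -1.0]]
ft_force: [-0.1, -4.4, -2.8]
grip_width: 0.0142
gripper_force: 39.0
```

Emit:
move_arm(
  series="0 0 0.2 0 -1;0 0 0.4 0 -1;0 0 0.5 0 -1",
)

```text
time_s: 18.32
position: [0.5252, -0.172, 0.0442]
tool_rot: [[1.0, 0.017, 0.001], [0.017, -1.0, -0.001], [0.001, 0.001, -1.0]]
ft_force: [-1.9, -4.8, 6.8]
grip_width: 0.0141
gripper_force: 40.1
```

Emit:
move_arm(
  series="0 0 0.1 0 -1;0 0 0.15 0 -1",
)

```text
time_s: 18.58
position: [0.5256, -0.1727, 0.0435]
tool_rot: [[1.0, 0.017, 0.003], [0.017, -1.0, -0.003], [0.003, 0.003, -1.0]]
ft_force: [-1.0, -6.3, 9.2]
grip_width: 0.0141
gripper_force: 40.5
```

Emit:
move_arm(
  series="0 0.1 0.1 0 -1;0 0.1 0.15 0 -1",
)

```text
time_s: 18.82
position: [0.5259, -0.1735, 0.0427]
tool_rot: [[1.0, 0.016, 0.004], [0.016, -1.0, -0.002], [0.003, 0.002, -1.0]]
ft_force: [-4.0, -3.2, 19.1]
grip_width: 0.0141
gripper_force: 41.3
```

Bottomed at 19 N. Release, rise, and look.

Emit:
move_arm(
  series="0 0 -0.1 0 -0.2;0 0 -0.1 0 -0.2;0 0 -0.1 0 -0.2;0 0 -3 0 -0.2;0 0 -8 0 -0.2;0 0 -12 0 -0.2;0 -4 -14 0 -0.2;0 -8 -14 0 -0.2",
)

```text
time_s: 19.82
position: [0.5239, -0.0919, 0.182]
tool_rot: [[1.0, 0.015, 0.003], [0.015, -1.0, -0.001], [0.003, 0.001, -1.0]]
ft_force: [-0.2, 1.1, 0.3]
grip_width: 0.0343
gripper_force: 0.0
```

```bash
python3 - <<'E'
from h import *
for c in("wrist","scene","side"):
    im=optics.get_image(c)
    print([(np.round(d["point"],4).tolist(),round(d["score"],2)) for d in spotter.mark_of("lamp0",c)])
    for d in spotter.cut_out("lamp0",c)[:4]:
      for z in (.01,.05):
        r=rect(im,d["pixels"],z,c=="wrist");print(c,round(d["score"],2),z,r[0].round(4),np.round(r[1:],1))
    if c!="scene": p=im["pixels"]; cv2.imwrite(f"pics/z_{c}.png",cv2.resize(p[140:230,270:390] if c=="side" else p[80:280,200:480],None,fx=6 if c=="side" else 2,fy=6 if c=="side" else 2,interpolation=cv2.INTER_CUBIC))
go([.517,.217,.12],-8.5)
E
python3 -c "
import cv2,numpy as np
a=cv2.imread('pics/z_side.png')[:,:];b=cv2.imread('pics/z_wrist.png')
a=cv2.resize(a,(430,322));b=cv2.resize(b,(370,264));o=np.zeros((322,800,3),np.uint8);o[:,:430]=a;o[:264,430:]=b;cv2.imwrite('pics/z.png',o)"
```

```text
[([0.5172, 0.2186, 0.0095], 0.77), ([0.5249, -0.1713, 0.0472], 0.57)]
wrist 0.91 0.01 [0.5163 0.2188] [147.   32.5  -8.9]
wrist 0.91 0.05 [0.5268 0.1797] [128.4  28.4  -8.9]
wrist 0.57 0.01 [ 0.5151 -0.1843] [168.4  26.7   0.7]
wrist 0.57 0.05 [ 0.5258 -0.1723] [147.1  23.3   0.7]
[([0.523, -0.1737, 0.0481], 0.75), ([0.5414, 0.3755, 0.0089], 0.61), ([0.4444, -0.0458, 0.0117], 0.6), ([0.5181, 0.218, 0.0056], 0.56)]
scene 0.71 0.01 [ 0.4896 -0.1821] [155.   16.4   1.7]
scene 0.71 0.05 [ 0.5295 -0.1771] [148.   15.7   1.7]
scene 0.53 0.01 [0.5446 0.374 ] [154.2  19.7 -20.8]
scene 0.53 0.05 [0.582  0.3538] [147.2  18.8 -20.8]
scene 0.5 0.01 [0.5174 0.2127] [152.9  18.6  -8.3]
scene 0.5 0.05 [0.5561 0.1998] [146.   17.8  -8.3]
[([0.5455, 0.3777, 0.0072], 0.89), ([0.5232, -0.1736, 0.05], 0.61), ([0.5146, 0.2104, 0.0091], 0.56)]
side 0.74 0.01 [0.5164 0.2174] [147.7  31.6  -9.5]
side 0.74 0.05 [0.5072 0.2545] [140.1  30.   -9.5]
side 0.65 0.01 [0.5439 0.3775] [148.1  25.7 -20.9]
side 0.65 0.05 [0.5333 0.4063] [140.4  24.3 -20.9]
side 0.62 0.01 [ 0.5345 -0.2318] [150.7  42.    2.9]
side 0.62 0.05 [ 0.5244 -0.1715] [142.9  39.9   2.9]
side 0.6 0.01 [ 0.5216 -0.3079] [369.8 191.2 -89.2]
side 0.6 0.05 [ 0.5122 -0.2438] [350.6 181.3 -89.2]
pos [ 0.5235 -0.0934  0.1803] yaw 0.9 -> shift [ -0.18 -31.05   6.04] turn 9.4 t 20.3 F [-0.6  1.1 -0.5]
```

View pics/z.png

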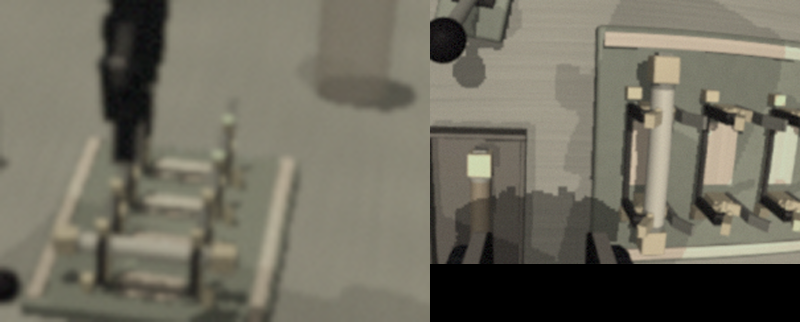

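The lamp is seated in clip 3, under the jaw noses and level. Next is the spare at (0.517, 0.218).

Emit:
move_arm(
  series="0 -6 0 0 0;0 -12 0 3 0;0 -18 0 6 0;0 -24 2 9.5 0;-0.2 -31 6 9.5 0;-0.2 -31 11 9.5 0;-0.2 -31 15 9.5 0;-0.2 -31 15.5 9.5 0",
)

```text
time_s: 21.28
position: [0.5154, 0.2168, 0.0234]
tool_rot: [[0.989, -0.149, -0.005], [-0.149, -0.989, -0.001], [-0.005, 0.002, -1.0]]
ft_force: [0.6, 0.9, 0.9]
grip_width: 0.0426
gripper_force: 0.0
```

Run:
```python
from h import *
go([.5167,.2175,.004],-8.8)
print([(np.round(d["point"],4).tolist(),round(d["score"],2)) for c in("scene","side") for d in spotter.mark_of("lamp0",c)])
```

```text
pos [0.5154 0.2168 0.0234] yaw -8.6 -> shift [ 0.12 -0.1   1.94] turn 0.2 t 21.3 F [0.6 0.9 0.9]
[([0.523, -0.1737, 0.0481], 0.75), ([0.5414, 0.3755, 0.0089], 0.61), ([0.4444, -0.0458, 0.0117], 0.6), ([0.5181, 0.218, 0.0056], 0.56), ([0.5455, 0.3777, 0.0072], 0.89), ([0.5232, -0.1736, 0.05], 0.61), ([0.5146, 0.2104, 0.0091], 0.56)]
```

Emit:
move_arm(
  series="0.1 0 1.2 0 0;0.1 0 2.15 0 0;0.1 0 2.15 0 0;0.1 0 2.15 0 -1;0.1 0 2.15 0 -1;0.1 0 2.15 0 -1;0.1 0 2.15 0 -1;0.1 0 2.15 0 -1",
)

```text
time_s: 22.38
position: [0.5178, 0.2172, 0.0046]
tool_rot: [[0.989, -0.149, 0.001], [-0.149, -0.989, 0.0], [0.001, -0.0, -1.0]]
ft_force: [-1.1, 0.8, 5.0]
grip_width: 0.014
gripper_force: 39.4
```

Emit:
move_arm(
  series="0 0 -1 0 -1;0 0 -4 0 -1;0 0 -9 0 -1;0 0 -14 0 -1;0 5 -15 -4 -1;0 11 -15 -10 -1;0 17 -15 -10 -1;0 23 -15 -10 -1",
)

```text
time_s: 23.38
position: [0.4826, -0.012, 0.1546]
tool_rot: [[1.0, 0.025, 0.001], [0.025, -1.0, -0.0], [0.001, 0.0, -1.0]]
ft_force: [0.7, -0.2, -0.7]
grip_width: 0.0143
gripper_force: 39.2
```

Run:
```python
from h import *
go([.5235,-.2333,.12],1)
```

```text
pos [ 0.4826 -0.012   0.1546] yaw 1.5 -> shift [ 3.52 22.23  3.47] turn 0.5 t 23.4 F [ 0.7 -0.2 -0.7]
```

Emit:
move_arm(
  series="1 6 0 0.5 -1;2 12 0 0.5 -1;3 18 0 0.5 -1;3.5 22.3 1 0.5 -1;3.5 22.3 2 0.5 -1;3.5 22.3 2 0.5 -1;3.5 22.3 2 0.5 -1",
)

```text
time_s: 24.25
position: [0.5239, -0.2312, 0.1347]
tool_rot: [[1.0, 0.018, 0.0], [0.018, -1.0, -0.0], [0.0, 0.0, -1.0]]
ft_force: [0.3, -0.2, -0.2]
grip_width: 0.0138
gripper_force: 39.2
```

Run:
```python
from h import *
go([.5235,-.2338,.0426],1)
im=optics.get_image("wrist")
for d in spotter.cut_out("lamp0","wrist")[:2]:
    print(round(d["score"],2),rect(im,d["pixels"],observe()["position"][2]+.006,True))
```

```text
pos [ 0.5239 -0.2312  0.1347] yaw 1.0 -> shift [-0.05  0.26  9.21] turn 0.0 t 24.2 F [ 0.3 -0.2 -0.2]
0.91 (array([ 0.55480249, -0.19496443]), 88.41793060302734, 13.279558181762695, 0.7104466557502747)
0.81 (array([ 0.53174249, -0.22963414]), 127.87893676757812, 19.25201988220215, 0.47698524594306946)
```

Emit:
move_arm(
  series="0 0.25 2 0 -1;0 0.25 4 0 -1;0 0.25 5 0 -1;0 0.25 5.5 0 -1;0 0.25 6 0 -1;0 0.25 6.5 0 -1;0 0.25 7 0 -1",
)

```text
time_s: 25.22
position: [0.524, -0.2351, 0.0641]
tool_rot: [[1.0, 0.016, 0.001], [0.016, -1.0, -0.001], [0.001, 0.001, -1.0]]
ft_force: [0.0, -3.2, 4.0]
grip_width: 0.0143
gripper_force: 39.5
```

Emit:
move_arm(
  series="0 0 0.4 0 -1;0 0 0.8 0 -1;0 0 1.2 0 -1;0 0 1.5 0 -1;0 0 1.7 0 -1",
)

```text
time_s: 25.85
position: [0.5235, -0.2342, 0.0465]
tool_rot: [[1.0, 0.016, -0.001], [0.016, -1.0, 0.002], [-0.001, -0.002, -1.0]]
ft_force: [0.7, 0.6, -0.7]
grip_width: 0.0141
gripper_force: 39.2
```

Emit:
move_arm(
  series="0 0 0.15 0 -1;0 0 0.3 0 -1;0 0 0.4 0 -1",
)

```text
time_s: 26.22
position: [0.5239, -0.234, 0.0436]
tool_rot: [[1.0, 0.016, 0.0], [0.016, -1.0, 0.001], [0.0, -0.001, -1.0]]
ft_force: [-1.7, 6.0, 10.0]
grip_width: 0.0143
gripper_force: 40.2
```

Emit:
move_arm(
  series="0 -0.05 0.1 0 -1;0 -0.05 0.15 0 -1",
)

```text
time_s: 26.48
position: [0.524, -0.2337, 0.0433]
tool_rot: [[1.0, 0.017, 0.001], [0.017, -1.0, 0.0], [0.001, -0.0, -1.0]]
ft_force: [-5.0, 6.0, 17.6]
grip_width: 0.0141
gripper_force: 40.9
```

Emit:
move_arm(
  series="0 0 -0.1 0 -0.2;0 0 -0.1 0 -0.2;0 0 -0.1 0 -0.2;0 0 -3 0 -0.2;0 0 -8 0 -0.2;0 0 -12 0 -0.2;0 -6 -14 0 0;0 -12 -14 0 0",
)

```text
time_s: 27.48
position: [0.5222, -0.1137, 0.183]
tool_rot: [[1.0, 0.015, 0.003], [0.015, -1.0, -0.001], [0.003, 0.001, -1.0]]
ft_force: [0.0, 0.2, -0.3]
grip_width: 0.0432
gripper_force: 0.0
```

Run:
```python
from h import *
for c in("wrist","scene","side"):
    im=optics.get_image(c)
    print(c,[(np.round(d["point"],4).tolist(),round(d["score"],2)) for d in spotter.mark_of("lamp0",c)])
    for d in spotter.cut_out("lamp0",c)[:4]:
        r=rect(im,d["pixels"],.01,c=="wrist")
        z=.01
        if r[0][1]<.05: z=.05; r=rect(im,d["pixels"],.05,c=="wrist")
        print(c,round(d["score"],2),z,r[0].round(4),np.round(r[1:],1))
go([.544,.378,.12],-21)
```

```text
wrist [([0.5239, -0.2313, 0.0489], 0.87), ([0.5253, -0.1715, 0.0485], 0.57)]
wrist 0.98 0.05 [ 0.5286 -0.1734] [139.3  21.4   1.7]
wrist 0.61 0.05 [ 0.5318 -0.266 ] [275.1 168.  -89.1]
wrist 0.55 0.05 [ 0.5222 -0.2325] [145.3  24.3   1.1]
scene [([0.5455, 0.3766, 0.0091], 0.78), ([0.5229, -0.1694, 0.0483], 0.76), ([0.5276, -0.2342, 0.0469], 0.63)]
scene 0.62 0.01 [0.5421 0.3746] [153.6  20.  -22.1]
scene 0.53 0.05 [ 0.5271 -0.1764] [152.8  17.4   1.6]
scene 0.52 0.05 [ 0.525  -0.2358] [144.7  16.3   1.1]
side [([0.5433, 0.3822, 0.0085], 0.96), ([0.5228, -0.1742, 0.0508], 0.66), ([0.5214, -0.2364, 0.0486], 0.65)]
side 0.61 0.05 [ 0.521  -0.2305] [142.3  44.2   2.5]
side 0.58 0.01 [0.5439 0.3777] [148.1  25.8 -21.2]
side 0.51 0.05 [ 0.5242 -0.1718] [143.5  40.3   2.4]
pos [ 0.5219 -0.1154  0.1813] yaw 0.9 -> shift [  2.95 -49.3    6.13] turn 21.9 t 27.9 F [ 0.5  0.1 -0.1]
```

Lamp C is still at (0.544, 0.378), yaw −21°.

Emit:
move_arm(
  series="0 -6 0 0 0;0 -12 0 3 0;0 -18 0 6 0;0 -24 0 10 0;0 -30 0 14 0;0 -36 0 20 0;1.5 -42 2 22 0;2.9 -48 4 22 0",
)

```text
time_s: 28.92
position: [0.5429, 0.3629, 0.1426]
tool_rot: [[0.933, -0.361, 0.001], [-0.361, -0.933, 0.0], [0.001, -0.0, -1.0]]
ft_force: [1.4, 0.1, 0.4]
grip_width: 0.0428
gripper_force: 0.0
```

Emit:
move_arm(
  series="0 0 1 0 0;0 0 1 0 0",
)

```text
time_s: 29.18
position: [0.542, 0.3606, 0.1319]
tool_rot: [[0.933, -0.36, -0.002], [-0.36, -0.933, -0.001], [-0.002, 0.002, -1.0]]
ft_force: [0.5, -0.3, -0.3]
grip_width: 0.0427
gripper_force: 0.0
```

Run:
```python
from h import *
go([.5438,.378,.025],-21)
im=optics.get_image("wrist")
for d in spotter.cut_out("lamp0","wrist")[:2]: print(round(d["score"],2),rect(im,d["pixels"],.01,True))
```

```text
pos [0.542  0.3606 0.1319] yaw -21.1 -> shift [-0.45 -1.71 10.69] turn -0.1 t 29.2 F [ 0.5 -0.3 -0.3]
0.87 (array([0.54388708, 0.37960446]), 147.06918334960938, 20.65512466430664, -20.790199279785156)
```

Emit:
move_arm(
  series="-0.5 -1.8 3 0 0;-0.5 -1.8 7 0 0;-0.5 -1.8 10 0 0;-0.5 -1.8 10.7 0 0;-0.5 -1.8 11.8 0 0;-0.5 -1.8 11.8 0 0",
)

```text
time_s: 30.02
position: [0.5441, 0.38, 0.0156]
tool_rot: [[0.933, -0.36, 0.001], [-0.36, -0.933, 0.0], [0.0, -0.0, -1.0]]
ft_force: [-1.2, 0.7, 0.9]
grip_width: 0.0425
gripper_force: 0.0
```

Run:
```python
from h import *
go([.5438,.3785,.004],-21)
```

```text
pos [0.5441 0.38   0.0156] yaw -21.1 -> shift [0.02 0.15 1.16] turn -0.1 t 30.0 F [-1.2  0.7  0.9]
```

Emit:
move_arm(
  series="0 0.15 0.7 0 0;0 0.15 1.1 0 0;0 0.15 1.1 0 0;0 0.15 1.1 0 -1;0 0.15 1.1 0 -1;0 0.15 1.1 0 -1;0 0.15 1.1 0 -1;0 0.15 1.1 0 -1",
)

```text
time_s: 31.02
position: [0.5435, 0.3789, 0.0044]
tool_rot: [[0.933, -0.359, 0.001], [-0.359, -0.933, 0.0], [0.0, -0.001, -1.0]]
ft_force: [-0.7, 0.6, 4.4]
grip_width: 0.014
gripper_force: 39.4
```

Emit:
move_arm(
  series="0 0 -1 0 -1;0 0 -4 0 -1;0 0 -9 0 -1;0 0 -14 0 -1;0 5 -15 -5 -1;0 11 -15 -14 -1;0 17 -15 -22 -1;0 23 -15 -22 -1",
)

```text
time_s: 32.02
position: [0.4596, 0.1626, 0.1544]
tool_rot: [[1.0, 0.018, 0.0], [0.018, -1.0, -0.0], [0.0, 0.0, -1.0]]
ft_force: [1.1, 0.4, -0.1]
grip_width: 0.0142
gripper_force: 39.2
```

Run:
```python
from h import *
go([.5243,-.2937,.15],1)
```

```text
pos [0.4596 0.1626 0.1544] yaw 1.0 -> shift [ 5.64 45.74  0.45] turn 0.0 t 32.0 F [ 1.1  0.4 -0.1]
```

Emit:
move_arm(
  series="0 6 0 0 -1;0 12 0 0 -1;0 18 0 0 -1;0.5 24 0 0 -1;2 30 0 0 -1;4 36 0 0 -1;5.6 42 0 0 -1;5.6 45.7 0.5 0 -1",
)

```text
time_s: 33.02
position: [0.5245, -0.2947, 0.1492]
tool_rot: [[1.0, 0.015, 0.001], [0.015, -1.0, -0.001], [0.001, 0.001, -1.0]]
ft_force: [0.3, 0.9, -0.7]
grip_width: 0.0143
gripper_force: 39.3
```

Emit:
move_arm(
  series="0 0 1 0 -1;0 0 1.5 0 -1;0 0 1.5 0 -1",
)

```text
time_s: 33.4
position: [0.524, -0.2906, 0.134]
tool_rot: [[1.0, 0.018, -0.001], [0.018, -1.0, 0.001], [-0.001, -0.001, -1.0]]
ft_force: [-0.7, 0.5, -0.7]
grip_width: 0.0145
gripper_force: 39.3
```

Run:
```python
from h import *
go([.5243,-.2937,.0426],1)
im=optics.get_image("wrist");cv2.imwrite("pics/w5.png",im["pixels"])
for d in spotter.cut_out("lamp0","wrist")[:3]:
    print(round(d["score"],2),rect(im,d["pixels"],observe()["position"][2]+.006,True))
```

```text
pos [ 0.524  -0.2906  0.134 ] yaw 1.0 -> shift [0.03 0.32 9.14] turn 0.0 t 33.4 F [-0.7  0.5 -0.7]
0.84 (array([ 0.55322754, -0.25459975]), 88.1624526977539, 13.066336631774902, 0.6605280637741089)
0.74 (array([ 0.53277606, -0.28937195]), 128.83883666992188, 19.035930633544922, 1.3052772283554077)
0.62 (array([ 0.55503571, -0.21862419]), 88.00871276855469, 15.701244354248047, 0.7858800292015076)
```

Emit:
move_arm(
  series="0 0.25 2 0 -1;0 0.25 4 0 -1;0 0.25 5 0 -1;0 0.25 5.5 0 -1;0 0.25 6 0 -1;0 0.25 6.5 0 -1;0 0.25 7 0 -1",
)

```text
time_s: 34.38
position: [0.5244, -0.2948, 0.0642]
tool_rot: [[1.0, 0.016, 0.001], [0.016, -1.0, -0.001], [0.001, 0.001, -1.0]]
ft_force: [-0.5, -3.5, 3.2]
grip_width: 0.0139
gripper_force: 39.6
```

Emit:
move_arm(
  series="0 0 0.4 0 -1;0 0 0.8 0 -1;0 0 1.2 0 -1;0 0 1.5 0 -1;0 0 1.7 0 -1",
)

```text
time_s: 35.0
position: [0.5238, -0.2938, 0.0463]
tool_rot: [[1.0, 0.016, -0.001], [0.016, -1.0, 0.002], [-0.001, -0.002, -1.0]]
ft_force: [0.1, -0.1, -0.8]
grip_width: 0.0142
gripper_force: 39.2
```

Emit:
move_arm(
  series="0 0 0.15 0 -1;0 0 0.3 0 -1;0 0 0.4 0 -1",
)

```text
time_s: 35.38
position: [0.5242, -0.2938, 0.0434]
tool_rot: [[1.0, 0.016, 0.0], [0.016, -1.0, 0.001], [0.0, -0.001, -1.0]]
ft_force: [-0.4, 5.0, 7.2]
grip_width: 0.0139
gripper_force: 40.0
```

Emit:
move_arm(
  series="0 -0.05 0.1 0 -1;0 -0.05 0.18 0 -1",
)

```text
time_s: 35.62
position: [0.5244, -0.2937, 0.043]
tool_rot: [[1.0, 0.017, 0.001], [0.017, -1.0, -0.001], [0.001, 0.001, -1.0]]
ft_force: [-5.3, 4.8, 18.8]
grip_width: 0.0144
gripper_force: 41.1
```

Seated at 18.8 N. Release, retreat, and check everything before switching on.

Emit:
move_arm(
  series="0 0 -0.1 0 -0.2;0 0 -0.1 0 -0.2;0 0 -0.1 0 -0.2;0 0 -3 0 -0.2;0 0 -8 0 -0.2;0 0 -12 0 -0.2;0 -6 -14 0 -0.5;0 -12 -14 0 -1",
)

```text
time_s: 36.62
position: [0.5225, -0.1732, 0.1827]
tool_rot: [[1.0, 0.015, 0.003], [0.015, -1.0, -0.001], [0.003, 0.002, -1.0]]
ft_force: [0.3, 1.1, -1.4]
grip_width: 0.0042
gripper_force: 0.0
```

Run:
```python
from h import *
for c in("wrist","side","scene"):
    im=optics.get_image(c)
    if c!="scene": cv2.imwrite(f"pics/f_{c}.png",im["pixels"])
    print(c,[(np.round(d["point"],4).tolist(),round(d["score"],2)) for d in spotter.mark_of("lamp0",c)],[(np.round(d["point"],4).tolist(),round(d["score"],2)) for d in spotter.mark_of("spent0",c)])
go([.55,-.04,.15],-11)
a=cv2.imread("pics/f_side.png");b=cv2.imread("pics/f_wrist.png")
o=np.hstack([cv2.resize(a[130:250,230:380],(500,400),interpolation=cv2.INTER_CUBIC),cv2.resize(b[60:300,:],(300,400))*0+0])[:, :500]
cv2.imwrite("pics/f.png",np.hstack([o,cv2.resize(b,None,fx=.5,fy=.5).astype(np.uint8) if 0 else cv2.resize(b[0:420,140:455],(300,400))]))
```

```text
wrist [([0.5229, -0.2992, 0.0513], 0.87), ([0.5251, -0.2319, 0.0496], 0.81), ([0.5257, -0.1737, 0.0493], 0.63)] [([0.4499, -0.0501, 0.0134], 0.63)]
side [([0.5246, -0.2378, 0.0475], 0.83), ([0.5206, -0.2325, 0.0452], 0.75), ([0.5246, -0.2908, 0.0445], 0.65), ([0.5209, -0.1741, 0.0528], 0.62)] [([0.445, -0.044, 0.0136], 0.86)]
scene [([0.5261, -0.2352, 0.0485], 0.71), ([0.526, -0.2939, 0.048], 0.56), ([0.525, -0.1727, 0.0459], 0.53), ([0.5243, -0.172, 0.0488], 0.24)] [([0.448, -0.0411, 0.0121], 0.56)]
pos [ 0.5222 -0.1749  0.181 ] yaw 0.9 -> shift [  2.98 -13.45   3.1 ] turn 11.9 t 37.1 F [-0.3  0.  -0.1]
```

View pics/f.png

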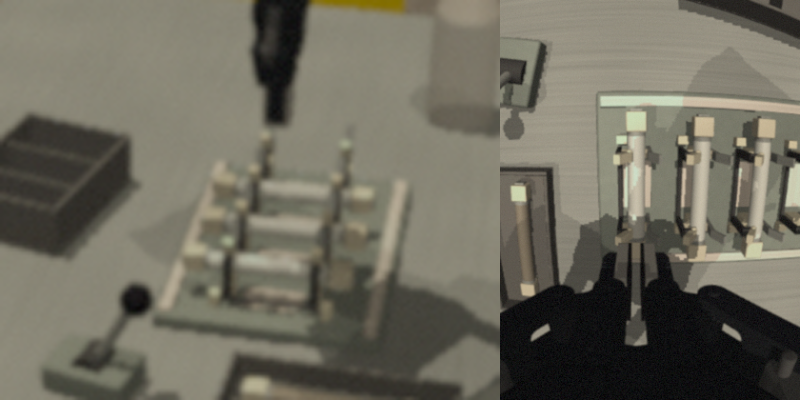

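All three spares lie level under their jaws, the spent lamp is in the tray, and the lever is OFF with the knob at (135,298). Go behind the knob on the robot side.

Run:
```python
from h import *
go([.562,-.033,.15],-10)
```

```text
pos [ 0.5222 -0.1749  0.181 ] yaw 0.9 -> shift [  4.19 -14.13   3.1 ] turn 10.9 t 37.1 F [-0.3  0.  -0.1]
```

Emit:
move_arm(
  series="1 -5 0 3 -1;3 -10 0 10 -1;4.2 -14.1 1 11 -1;4.2 -14.1 3 11 -1;4.2 -14.1 6 11 -1;4.2 -14.1 9 11 -1;4.2 -14.1 9.6 11 -1;4.2 -14.1 9.6 11 -1",
)

```text
time_s: 38.08
position: [0.5622, -0.0327, 0.0856]
tool_rot: [[0.985, -0.175, 0.0], [-0.175, -0.985, -0.0], [0.0, 0.0, -1.0]]
ft_force: [0.4, 0.7, 0.2]
grip_width: 0.0002
gripper_force: 0.0
```

Emit:
move_arm(
  series="1.5 0 0 0 -1;3 0 0 0 -1;4.5 0 0 0 -1;5.5 0 0 0 -1;6.5 0 0 0 -1;7.5 0 0 0 -1;8.2 0 0 0 -1",
)

```text
time_s: 38.95
position: [0.6431, -0.0466, 0.0851]
tool_rot: [[0.985, -0.175, -0.0], [-0.175, -0.985, 0.0], [-0.0, -0.0, -1.0]]
ft_force: [-1.9, 0.1, -1.2]
grip_width: -0.0005
gripper_force: 0.5
```

Emit:
move_arm(
  series="0.4 0 0 0 -1;0.7 0 0 0 -1;0.9 0 0 0 -1",
)

```text
time_s: 39.33
position: [0.6515, -0.0481, 0.0852]
tool_rot: [[0.985, -0.175, -0.0], [-0.175, -0.985, 0.0], [-0.0, -0.0, -1.0]]
ft_force: [-1.0, -0.3, -0.8]
grip_width: 0.0003
gripper_force: 0.5
```

Emit:
move_arm(
  series="0.3 0 0 0 -1;0.5 0 0 0 -1",
)

```text
time_s: 39.58
position: [0.6547, -0.0486, 0.0851]
tool_rot: [[0.985, -0.175, -0.005], [-0.175, -0.985, 0.001], [-0.005, -0.0, -1.0]]
ft_force: [-13.7, 1.4, 5.9]
grip_width: -0.0001
gripper_force: 7.0
```

At the ON stop. Back off, rise clear, and verify.

Emit:
move_arm(
  series="-0.5 0 0 0 -1;-2 0 0 0 -1;-4 0 -2 0 -1;-4 0 -8 0 -1;-6 0 -14 0 -1;-8 0 -16 0 -1;-8 0 -16 0 -1;-8 0 -16 0 -1",
)

```text
time_s: 40.58
position: [0.5778, -0.0351, 0.2441]
tool_rot: [[0.985, -0.175, -0.001], [-0.175, -0.985, 0.0], [-0.001, -0.0, -1.0]]
ft_force: [0.4, 0.6, -0.4]
grip_width: -0.0
gripper_force: 0.0
```

Run:
```python
from h import *
im=optics.get_image("side")["pixels"]; im2=optics.get_image("scene")["pixels"]
cv2.imwrite("pics/g.png",np.hstack([cv2.resize(im[130:280,200:380],(480,400)),cv2.resize(im2[150:260,160:310],(320,400))[:, :]]))
```

```text
(no output)
```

View pics/g.png

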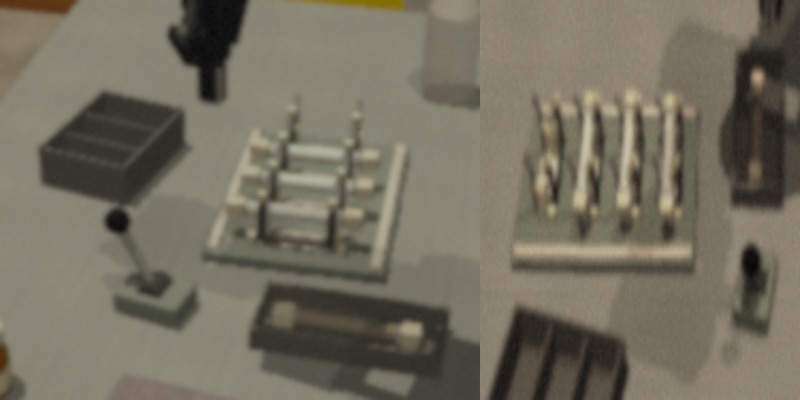

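The lever is ON with the knob at (117,220). Three spares are clipped and the spent lamp is in the tray (345,325), so I'll hand in.

```bash
python3 -c "
from rig import order; print(order.close_job())"
```

```text
the job is handed in; nothing more can be done
None
```

The job is handed in: isolator switched off, spent lamp laid in the tray, all three spare lamps seated in their own clips (pressed to about 19 N), and the isolator back on; the hand-in gave no verdict, but the final pictures looked right.

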